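Dispense weight bolts into the catch dish

ROBOT

A 7-joint arm with a two-finger parallel gripper is mounted at the origin on the work surface. World frame = base frame: x ahead of the robot, y to its left, z up, the work surface at z = 0. Lengths are in m, angles in rad, forces in N, time in s.
With the tool pointing down it reaches from about 0.35 to 0.9 m from the base axis. Payload 8.1 kg.
Tool frame: the origin (TCP) lies midway between the tips of the shut fingers; the grasp point (between the pads) lies pinch_z behind it (pinch_z is the distance from the TCP to the grasp point, in m); z points along the fingers, x is the direction in which the jaws open and shut, and the axes are right-handed (so a half turn about z gives the same grasp; the last joint's range is limited). The gripper opens to 92 mm and grips with 3 to 60 N. Pads are 19 mm wide; open, the fingers measure 130 mm over their backs; the gripper's body (75 mm by 190 mm) begins 47 mm behind the grasp point.
Start: joints at [1.09, 0.434, 0.025, 1.573, -0.012, 1.134, -0.075], TCP at [0.231, -0.581, 0.227] pointing down, gripper open.
Joint ranges: [-2.62, 2.62], [-0.44, 2.09], [-1.27, 1.32], [0.08, 2.57], [-1.32, 4.46], [0.12, 2], [-2.74, 2.74]. Speed limits (rad/s): [2.22, 2.22, 3.01, 3.01, 3.14, 3.14, 3.14].

INTERFACE

Orientations are given as a rotation vector (axis times angle).
In Python, from bench import * gives the robot as it stands.
- The arm moves only by the tool arm_command, never from a script. Its argument "deltas" is one flat list of numbers, 7 for each row, row after row: the closure, from 0 (fully open) to 1 (shut), then the shift along the tool's x, y, z in mm, then the turn, a rotation vector about the tool's x, y, z in rad. A call has 1 to 8 rows; each row is the pose to reach, as a shift and turn from the pose commanded when the call began, along the tool's axes at that moment; what a row does not reach only later rows make up. A row lasts 1/12 s, in which the tool goes at most 41.7 mm and 7.16 degrees, less where a joint would pass 70% of its speed; a pose out of reach is approached as far as the arm can. A call with a gripper value outside its range is refused whole. The fingers move at their own pace and stop on an object; "force" is the grip in N (left out, the last holds). Time passes only in rows, so rows that repeat a pose let the fingers close. It gives the time, the measured TCP pose, the force and the opening at its end, in the units of the state.
- get_obs(): the state, without advancing time (a new reading comes with each control period).
- read_camera(name): name is "scene" or "top" or "wrist"; returns the picture (480x640x3 uint8, blue, green, red); there is no depth.
- camera_info(name): a dict with "mtx" (3x3 intrinsics, pixels), "D" ([k1, k2, p1, p2, k3] as OpenCV has them; the pictures are not rectified), "T" (4x4, takes a point from camera to world coordinates); the wrist camera has in their place "tool_from_camera" (4x4, takes a point from camera to tool coordinates, whose origin is the TCP and whose axes are the tool frame's). Camera axes: x right, y up, looking along -z (the intrinsics and any distortion apply to the point x, -y, -z); pixel columns grow to the right and rows downward; lengths in m; the calibration is good to about 2 mm. A picture is of the moment at which its call begins: read the wrist's pose just before it. camera_info takes no time and is no camera call.
- sign_off(): hands the job in, once; it reports no verdict.
The state is a dict: "t": time; "joint_positions": joint angles; "qvel": joint speeds; "tau": joint torques, N m; "eef_pos": TCP position; "ee_rot": TCP orientation; "wrist_force": force on the tool from outside, world axes, zero at the start; "ft_torque": the same for the moment, N m; "finger_gap": finger opening in m.
Only numpy, scipy, OpenCV 4.12 (cv2) and the standard library are available. Lean on these libraries where they do the work, as an engineer would, in place of code of your own. Each camera call takes 0.05 s, during which the arm holds its last target.

TASK

Stand the catch dish on the counter under the spout of the dispenser, then press the sprung cap of the leaning canister gently down until all three steel weight bolts have dropped out of the chute into the dish, and let the cap go. Finish with the dish standing flat with the three bolts in it, and leave the other things on the counter where they are.

Things in the scene. Friction and masses are not known exactly. Their poses are not given: they have to be found in the camera images.
- dispenser: Dispenser unit bolted down; origin on the counter, z up, front -x. Base plate from x -8 to 122, y -140 to 195, 8 mm thick. At y 55 a black canister with a sprung cap leans forward; at y -65 a clear chute 46 mm wide, open on top between two rails, up to 140 mm high, slopes down to the spout at its front; a lamp bar runs above. Over 35 N on any part damages it. Its frame is used below, in mm.
- shoulder (a point): Centre of the canister's shoulder, at (0, 55, 101) in the dispenser's frame, axes alike. Canister 54 in diameter, leaning 35 degrees forward: its axis, going up, is (-0.574, 0, 0.819). A steel neck comes out here, by a different length every time, and carries the cap: its flat top stands 33 to 51 mm from this point along the axis (find it by touch).
- cap_way (a point): Point on the canister's axis 80 mm from its shoulder, beyond the cap: the way in to the cap. The black cap is 34 in diameter, 20 high; it sinks 10 mm along the axis, at 2 N rising to 9 N, and springs back. From 8 mm down the sheet-metal gate of the chute is fully up, and the bolts need about half a second to roll out.
- lamp_bar (a point): Centre of the lamp bar's underside, at (-4, 28, 231) in the dispenser's frame. The bar is 34 (x) by 325 (y) by 16 high, on two posts 14 square at x 35, y -125 and y 180. It bars the way to the cap from straight above: come along the canister's axis, tool tilted.
- outlet (a point): Centre of the spout's downward opening (38 by 38), at (-69, -65, 48) in the dispenser's frame. The spout's front plate is 23 mm further to -x, lower edge 48 above the counter, top 76. The counter below is free; the base plate begins 61 mm behind this point.
- dish: Catch dish of plain steel, open-topped box, 100 mm (x) by 80 mm (y) outside, 30 mm high, walls and floor 4 mm; origin at the centre of its underside, z up. A black upright handle stands off its -x side. 0.2 kg.
- dish_grip (a point): Grasp point of the dish's handle, 90 mm from the dish's centre along its -x, 38 mm above its underside. The handle is an upright block 22 mm (x) by 14 mm (y), from 8 to 54 mm high; a flat 22 mm wide bar, top 16 mm high, joins it to the dish. Pinch it across y.
- bolt0: Steel weight bolt first in the queue behind the gate of the chute: plain cylinder 16 mm in diameter, 32 mm long, lying along its y axis; origin at its centre.
- bolt1: Steel weight bolt second in the queue behind the gate of the chute: plain cylinder 16 mm in diameter, 32 mm long, lying along its y axis; origin at its centre.
- bolt2: Steel weight bolt third in the queue behind the gate of the chute: plain cylinder 16 mm in diameter, 32 mm long, lying along its y axis; origin at its centre.
- spray_can: Bystander: upright aluminium cleaner can, 52 mm in diameter, 144 mm high with a white cap; origin under its centre.
- puck: Bystander: green stone sharpening puck, 60 mm in diameter, 20 mm high; origin under its centre.
- tip_tool: Bystander: twist socket tip tool lying along its x, 105 mm long, 32 mm thick; origin under its middle.
- tool_head: Bystander: aluminium interchangeable head standing on the counter, 28 mm in diameter, 28 mm high; origin under its centre.
- ferrule_holder: Bystander: clear acrylic block 45 x 100 mm, with four white ferrules standing in it, 49 mm high in all; origin under its centre.
- chalk: Bystander: cue chalk cube, 22 mm; origin under its centre.
- tip_box: Bystander: small black tip box with a round button, 50 x 40 mm, 33 mm high; origin under its centre.

How it is judged:
On the way, in this order (a step that is already met when the one before it is completed fails the run):
1. the dish stands on the counter under the spout (horizontal distance between dish and outlet below 0.035 m and height (world z) of dish below 0.005 m and angle between dish's own z axis and vertical below 0.08 rad), for 0.2 s.
2. all three bolts are in the dish (x of bolt0 in the frame of dish between -0.046 and 0.046 m and y of bolt0 in the frame of dish between -0.036 and 0.036 m and z of bolt0 in the frame of dish between 0.004 and 0.03 m and x of bolt1 in the frame of dish between -0.046 and 0.046 m and y of bolt1 in the frame of dish between -0.036 and 0.036 m and z of bolt1 in the frame of dish between 0.004 and 0.03 m and x of bolt2 in the frame of dish between -0.046 and 0.046 m and y of bolt2 in the frame of dish between -0.036 and 0.036 m and z of bolt2 in the frame of dish between 0.004 and 0.03 m), for 0.2 s.
At the end, for the whole second after the job is handed in: All three bolts lie at rest inside the dish (centres within its walls and below its rim), and the dish stands flat on the counter (underside within 5 mm of it, tilt below 0.08 rad) (all of step 2 and height (world z) of dish below 0.005 m and angle between dish's own z axis and vertical below 0.08 rad and linear speed of each of bolt0, bolt1, bolt2, dish below 0.03 m/s); the robot touches nothing.
It fails at once if the dispenser is pushed with more than 35 N (contact force between dispenser and anything else above 35 N).
It fails at once if a bystander is moved by more than 30 mm (distance of any of spray_can, puck, tip_tool, tool_head, ferrule_holder, chalk, tip_box from where it was at the start of the episode above 0.03 m).
It fails at once if a bystander is tipped over (angle between any of spray_can, puck, tip_tool, tool_head, ferrule_holder, chalk, tip_box's own z axis and vertical above 0.5 rad).
It also fails if it takes over 64 s, if anything falls off the work surface, if the arm or the gripper's body presses on something with over 40 N, if the wrist force passes 120 N, or if a joint passes its speed limit or range.

## Working session

There is one attempt and no reset: what is moved stays moved. The work goes in short steps, Python scripts to look and compute and a tool call to move; the robot and the scene stay as the last step left them, time stands still between calls to the robot, and variables do not carry over. Pictures are saved under pics/ and viewed, and the job is handed in when it is done.

Besides the shell and the picture viewer there is one more tool, called after "Call:" by a JSON object that holds its "fn" and its "kwargs", one argument or row to a line. arm_command: Moves the arm, as the interface text tells. Its arguments: {"type":"object","properties":{"deltas":{"type":"array","items":{"type":"number"}},"force":{"type":"number"}},"required":["deltas"]}

```bash
ls; mkdir -p pics; python3 - <<'E'
from bench import *
import cv2,numpy as np
o=get_obs();print({k:np.round(v,3).tolist() for k,v in o.items()})
for n in ["scene","top","wrist"]:
    cv2.imwrite(f"pics/{n}0.png",read_camera(n)); c=camera_info(n); print(n,{k:np.round(v,4).tolist() for k,v in c.items() if k!='name'})
E
```

```text
pics
{'t': 0.0, 'joint_positions': [1.09, 0.435, 0.025, 1.574, -0.012, 1.134, -0.075], 'qvel': [0.0, 0.003, -0.0, -0.001, 0.0, -0.0, -0.001], 'tau': [-0.0, -66.785, 0.986, -31.445, -0.06, 0.043, 0.0], 'eef_pos': [0.23, -0.58, 0.226], 'ee_rot': [-2.598, 1.764, 0.002], 'wrist_force': [-0.5, 0.319, -0.136], 'ft_torque': [0.042, 0.001, 0.025], 'finger_gap': 0.092}
scene {'mtx': [[490.6963, 0.0, 319.307], [0.0, 490.6963, 241.6585], [0.0, 0.0, 1.0]], 'D': [0.0103, 0.0, 0.0, 0.0, 0.0], 'T': [[-0.3534, -0.4985, 0.7916, 1.3701], [0.9353, -0.1742, 0.3079, 0.317], [-0.0156, 0.8492, 0.5279, 0.6879], [0.0, 0.0, 0.0, 1.0]]}
top {'mtx': [[548.2052, 0.0, 322.2804], [0.0, 548.2052, 236.6607], [0.0, 0.0, 1.0]], 'D': [-0.0141, 0.0, 0.0, 0.0, 0.0], 'T': [[-0.0189, 0.9966, -0.0808, 0.4572], [-0.9998, -0.0195, -0.0058, -0.0179], [-0.0074, 0.0806, 0.9967, 1.3862], [0.0, 0.0, 0.0, 1.0]]}
wrist {'mtx': [[339.2818, 0.0, 316.3276], [0.0, 339.2818, 238.1293], [0.0, 0.0, 1.0]], 'D': [-0.0251, 0.0, 0.0, 0.0, 0.0], 'tool_from_camera': [[1.0, -0.0005, 0.0003, 0.0008], [-0.0004, -0.952, -0.3062, -0.0831], [0.0005, 0.3062, -0.952, -0.1592], [0.0, 0.0, 0.0, 1.0]]}
```

View pics/scene0.png

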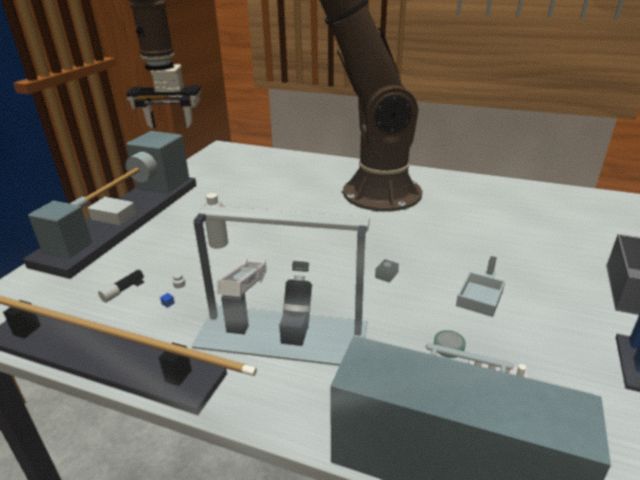

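View pics/top0.png

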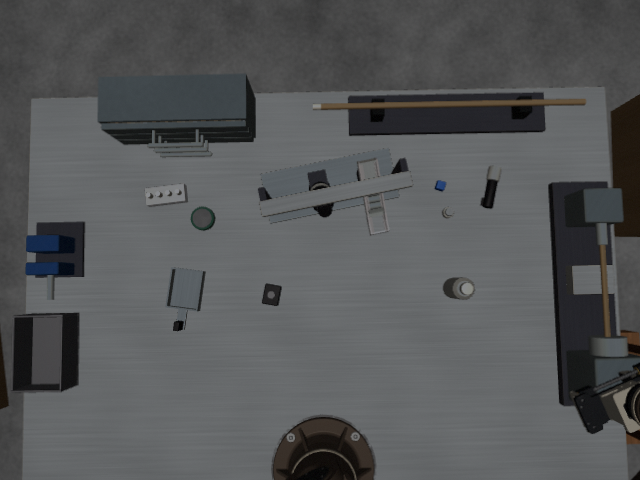

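View pics/wrist0.png

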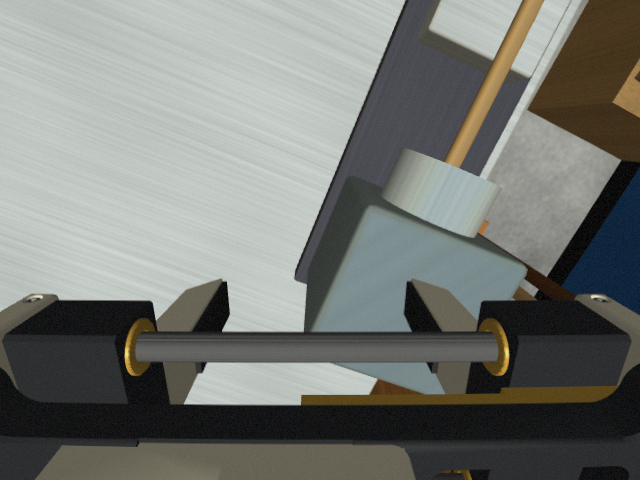

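```bash
python3 - <<'E'
import bench
print([n for n in dir(bench) if not n.startswith('__')])
print(getattr(bench,'pinch_z',None))
E
```

```text
['PlanningError', 'camera_info', 'get_obs', 'pinch_z', 'read_camera', 'sign_off']
0.0188
```

```bash
python3 - <<'E'
import cv2
t=cv2.imread('pics/top0.png'); s=cv2.imread('pics/scene0.png')
cv2.imwrite('pics/t_disp.png',cv2.resize(t[140:245,250:425],None,fx=4.5,fy=4.5,interpolation=cv2.INTER_CUBIC))
cv2.imwrite('pics/t_dish.png',cv2.resize(t[255:345,150:250],None,fx=6,fy=6,interpolation=cv2.INTER_CUBIC))
cv2.imwrite('pics/s_disp.png',cv2.resize(s[200:370,185:385],None,fx=3.5,fy=3.5,interpolation=cv2.INTER_CUBIC))
cv2.imwrite('pics/s_dish.png',cv2.resize(s[245:325,440:540],None,fx=7,fy=7,interpolation=cv2.INTER_CUBIC))
E
```

```text
(no output)
```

View pics/t_disp.png

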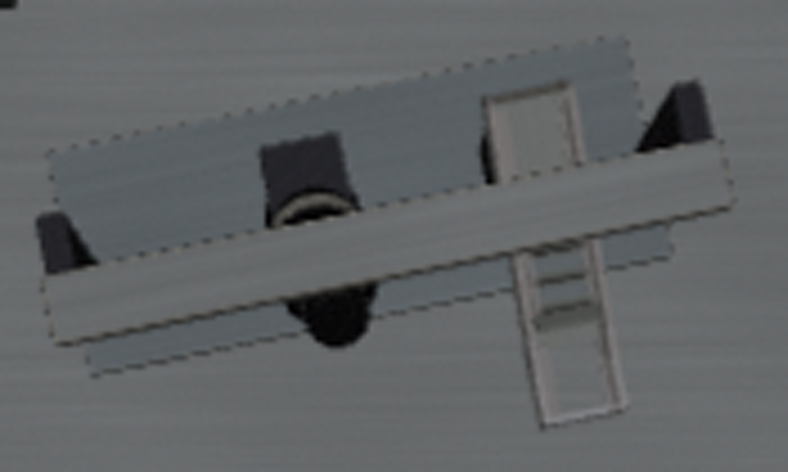

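View pics/t_dish.png

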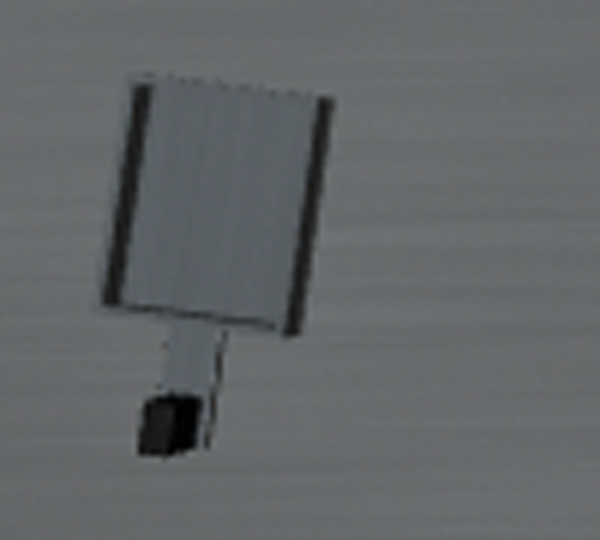

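View pics/s_disp.png

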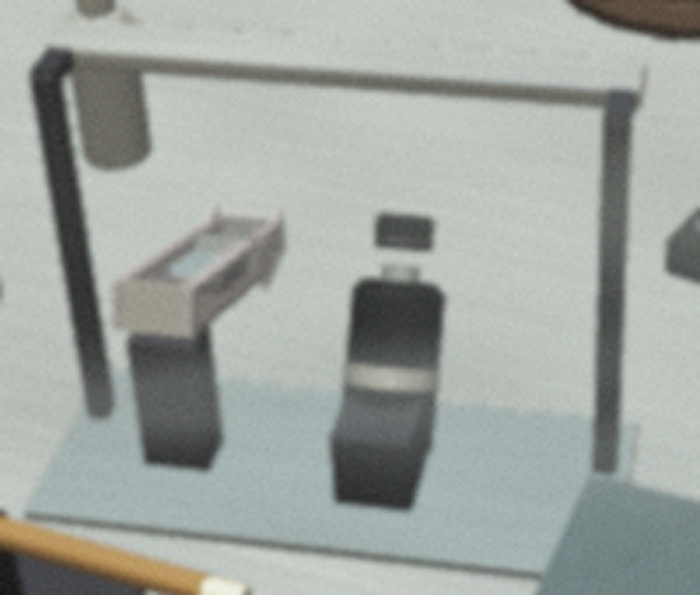

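View pics/s_dish.png

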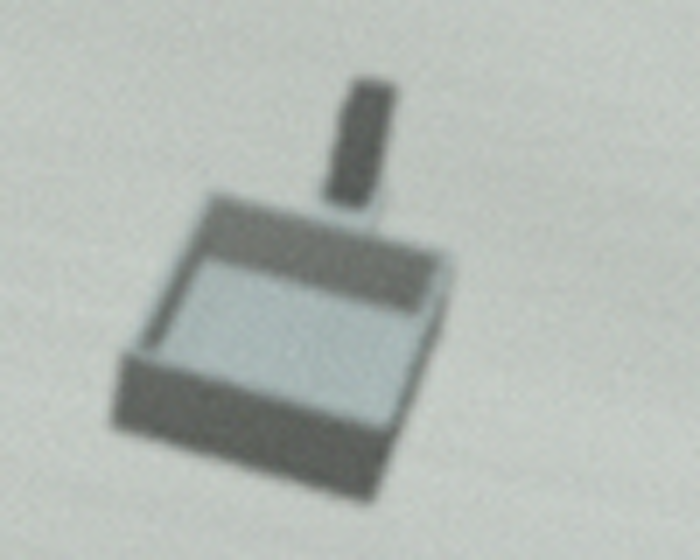

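```bash
cat > h.py <<'E'
import numpy as np,cv2
from scipy.optimize import least_squares
from scipy.spatial.transform import Rotation as R
from bench import *
def proj(n,P,T=None,ci=None):
    c=ci or camera_info(n); T=c['T'] if T is None else T
    T=np.array(T); P=np.atleast_2d(P)
    q=(P-T[:3,3])@T[:3,:3]; q=q*[1,-1,-1]
    return cv2.projectPoints(q.reshape(-1,1,3),np.zeros(3),np.zeros(3),np.array(c['mtx']),np.array(c['D']))[0].reshape(-1,2)
def wristT():
    o=get_obs(); M=np.eye(4); M[:3,:3]=R.from_rotvec(o['ee_rot']).as_matrix(); M[:3,3]=o['eef_pos']
    return M@np.array(camera_info('wrist')['tool_from_camera'])
def crop(p,s,off): return (np.array(p)+.5)/s-.5+np.array(off)
def w(p,q):  # local mm -> world
    a=p[2];c,s=np.cos(a),np.sin(a)
    q=np.atleast_2d(q)/1000.
    return np.c_[p[0]+c*q[:,0]-s*q[:,1],p[1]+s*q[:,0]+c*q[:,1],q[:,2]]
def fit(items,x0):
    # items: list (cam, local pts mm, pix, T)
    f=lambda p: np.concatenate([(proj(n,w(p,L),T)-px).ravel() for n,L,px,T in items])
    r=least_squares(f,x0,loss='soft_l1')
    for n,L,px,T in items: print(n,np.round(proj(n,w(r.x,L),T)-px,1).tolist())
    print(np.round(r.x,4)); return r.x
E
cat > m1.py <<'E'
from h import *
Ld=[(122,195,8),(122,-140,8),(-8,195,8),(-8,-140,8),(-21,190.5,247),(-21,-134.5,247),(13,-134.5,247),(-92,-42,76),(-92,-88,76)]
pd=crop([(50,153),(630,38),(92,376),(672,258),(58,345),(733,208),(722,142),(543,428),(628,405)],4.5,(250,140))
Ls=[(122,-140,8),(17.5,0,0)][:1]; ps=crop([(28,515)],3.5,(185,200))
print('disp'); d=fit([('top',Ld,pd,None),('scene',Ls,ps,None)],[0.6,0,0.2])
print('dish')
Lt=[(50,40,30),(-50,40,30),(50,-40,0),(-50,-40,0)]; pt=crop([(132,78),(100,302),(335,100),(297,335)],6,(150,255))
L2=[(-50,-40,30),(-50,40,30),(50,-40,30),(50,40,30),(50,-40,0),(50,40,0)]; p2=crop([(210,192),(450,255),(125,352),(388,430),(113,428),(372,502)],7,(440,245))
k=fit([('top',Lt,pt,None),('scene',L2,p2,None)],[0.35,0.33,-0.1])
print('outlet',w(d,(-69,-65,48)),'cap_way',w(d,(-45.9,55,166.5)),'shoulder',w(d,(0,55,101)),'grip',w(k,(-90,0,38)))
E
python3 m1.py
```

```text
disp
top [[-0.7, -0.2], [-0.9, -0.6], [-0.3, -0.1], [0.4, -0.1], [-1.2, 0.4], [0.7, 0.2], [-0.3, -0.8], [0.2, -0.1], [0.1, 1.2]]
scene [[-2.2, -2.2]]
[ 0.6488 -0.068   0.1812]
dish
top [[-1.0, -0.9], [-1.6, 2.0], [-0.3, -0.3], [0.4, 0.0]]
scene [[-0.7, -1.1], [1.1, -0.4], [-0.7, -0.1], [0.0, -0.0], [-0.8, -0.0], [-0.2, 0.8]]
[ 0.4446  0.335  -0.1455]
outlet [[ 0.59268463 -0.14440838  0.048     ]] cap_way [[ 0.59377777 -0.02221011  0.1665    ]] shoulder [[ 0.63892607 -0.01393719  0.101     ]] grip [[0.35554152 0.34806083 0.038     ]]
```

```bash
cat >> h.py <<'E'
def delta(p,theta,tilt=0):
    """target TCP p (world m), tool x azimuth theta deg, tilt deg: tool leans so that tool z turns toward +tool y"""
    o=get_obs(); R0=R.from_rotvec(o['ee_rot']); th=np.radians(theta)
    x=np.array([np.cos(th),np.sin(th),0]); z=np.array([0,0,-1.]); y=np.cross(z,x)
    t=np.radians(tilt); z=np.cos(t)*z+np.sin(t)*y; y=np.cross(z,x)
    Rt=R.from_matrix(np.c_[x,y,z])
    d=R0.inv().apply(np.array(p)-o['eef_pos'])*1000; r=(R0.inv()*Rt).as_rotvec()
    print('t',round(o['t'],2),'pos',np.round(o['eef_pos'],4),'F',np.round(o['wrist_force'],1),'gap',round(o['finger_gap'],4),'xaz',round(np.degrees(np.arctan2(R0.as_matrix()[1,0],R0.as_matrix()[0,0])),2),'zaxis',np.round(R0.as_matrix()[:,2],3))
    print('delta mm',np.round(d,1),'rot',np.round(r,4))
    return d,r
E
python3 -c "
from h import *
delta((0.42,-0.08,0.30),100.4)"
```

```text
t 0.15 pos [ 0.2304 -0.5806  0.2261] F [ 0.9  0.  -0.2] gap 0.092 xaz -68.36 zaxis [-0.001  0.001 -1.   ]
delta mm [-395.5 -360.9  -73.5] rot [-1.7000e-03  3.0000e-04 -2.9454e+00]
```

Call:
{"fn": "arm_command", "kwargs": {
  "deltas": [0, -395, -361, -74, 0, 0, -2.945, 0, -395, -361, -74, 0, 0, -2.945, 0, -395, -361, -74, 0, 0, -2.945, 0, -395, -361, -74, 0, 0, -2.945, 0, -395, -361, -74, 0, 0, -2.945, 0, -395, -361, -74, 0, 0, -2.945, 0, -395, -361, -74, 0, 0, -2.945, 0, -395, -361, -74, 0, 0, -2.945]
}}

```text
t: 0.82
eef_pos: [0.3477, -0.2703, 0.2726]
ee_rot: [3.127, -0.293, -0.0]
wrist_force: [0.6, 0.3, 0.3]
finger_gap: 0.0914
```

```bash
python3 -c "
from h import *
delta((0.42,-0.08,0.30),100.4);print(get_obs()['joint_positions'])"
```

```text
t 0.82 pos [ 0.3477 -0.2703  0.2726] F [0.6 0.3 0.3] gap 0.0914 xaz -10.72 zaxis [-0. -0. -1.]
delta mm [  35.6 -200.4  -27.5] rot [ 2.0000e-04  5.0000e-04 -1.9394e+00]
[ 0.83157317  0.11398845 -0.32096081  1.90360384  0.04016317  1.13003392
  0.30829772]
```

Call:
{"fn": "arm_command", "kwargs": {
  "deltas": [0, 36, -200, -27, 0, 0, -1.94, 0, 36, -200, -27, 0, 0, -1.94, 0, 36, -200, -27, 0, 0, -1.94, 0, 36, -200, -27, 0, 0, -1.94, 0, 36, -200, -27, 0, 0, -1.94, 0, 36, -200, -27, 0, 0, -1.94, 0, 36, -200, -27, 0, 0, -1.94, 0, 36, -200, -27, 0, 0, -1.94]
}}

```text
t: 1.48
eef_pos: [0.4215, -0.082, 0.2993]
ee_rot: [2.884, 1.245, -0.0]
wrist_force: [-0.4, -0.3, -0.2]
finger_gap: 0.092
```

```bash
python3 -c "
from h import *
delta((0.42,-0.08,0.30),100.4);print(get_obs()['joint_positions'])"
```

```text
t 1.48 pos [ 0.4215 -0.082   0.2993] F [-0.4 -0.3 -0.2] gap 0.092 xaz 46.71 zaxis [-0. -0. -1.]
delta mm [ 0.5 -2.5 -0.7] rot [-1.000e-04  2.000e-04 -9.372e-01]
[ 0.61419725  0.09872241 -0.58585194  1.86320809  0.0587511   1.19673747
  0.82425733]
```

Call:
{"fn": "arm_command", "kwargs": {
  "deltas": [0, 0, -2, 0, 0, 0, -0.937, 0, 0, -2, 0, 0, 0, -0.937, 0, 0, -2, 0, 0, 0, -0.937, 0, 0, -2, 0, 0, 0, -0.937, 0, 0, -2, 0, 0, 0, -0.937, 0, 0, -2, 0, 0, 0, -0.937, 0, 0, -2, 0, 0, 0, -0.937, 0, 0, -2, 0, 0, 0, -0.937]
}}

```text
t: 2.15
eef_pos: [0.4197, -0.0815, 0.2992]
ee_rot: [-2.012, -2.412, 0.0]
wrist_force: [0.5, 0.2, 0.3]
finger_gap: 0.0916
```

```bash
python3 -c "
from h import *
delta((0.42,-0.08,0.30),100.4);print(get_obs()['joint_positions'])
np.save('wT1.npy',wristT()); im=read_camera('wrist'); cv2.imwrite('pics/wrist1.png',im)"
```

```text
t 2.15 pos [ 0.4197 -0.0815  0.2992] F [0.5 0.2 0.3] gap 0.0916 xaz 100.33 zaxis [-0. -0. -1.]
delta mm [ 1.4  0.5 -0.8] rot [-0.0004  0.     -0.0013]
[ 0.68152288  0.10406103 -0.65959965  1.86255896  0.06848888  1.19783814
  1.75055285]
```

View pics/wrist1.png

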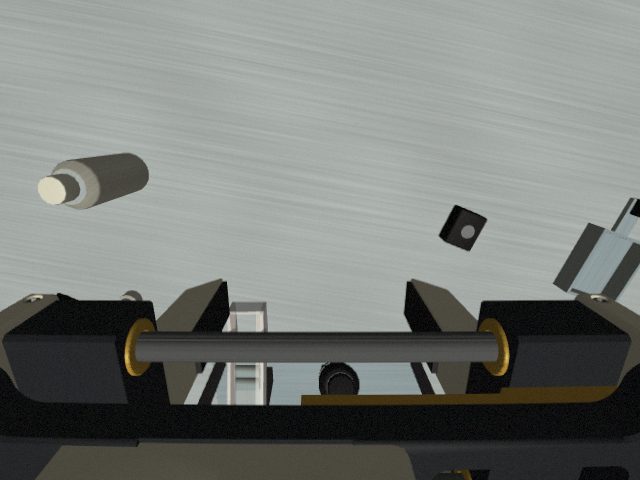

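```bash
python3 - <<'E'
from h import *
im=cv2.imread('pics/wrist1.png')
cv2.imwrite('pics/w1z.png',cv2.resize(im[290:410,210:410],None,fx=4,fy=4,interpolation=cv2.INTER_CUBIC))
T=np.load('wT1.npy'); d=[0.6488,-0.068,0.1812]
L=[(-92,-42,76),(-92,-88,76),(-92,-42,48),(-92,-88,48)]+[(-0.574*k,55,101+.819*k) for k in (33,42,51)]
print(np.round((proj('wrist',w(d,L),T)+.5-np.array([210,290]))*4))
k=[.4446,.335,-.1455]
print(np.round(proj('wrist',w(k,[(50,-40,30),(-50,-40,30),(50,-40,0),(-50,-40,0)]),T)))
E
```

```text
[[210.  84.]
 [ 65.  84.]
 [222.  42.]
 [ 86.  42.]
 [520. 388.]
 [522. 392.]
 [525. 396.]]
[[565. 292.]
 [603. 228.]
 [551. 283.]
 [587. 222.]]
```

View pics/w1z.png

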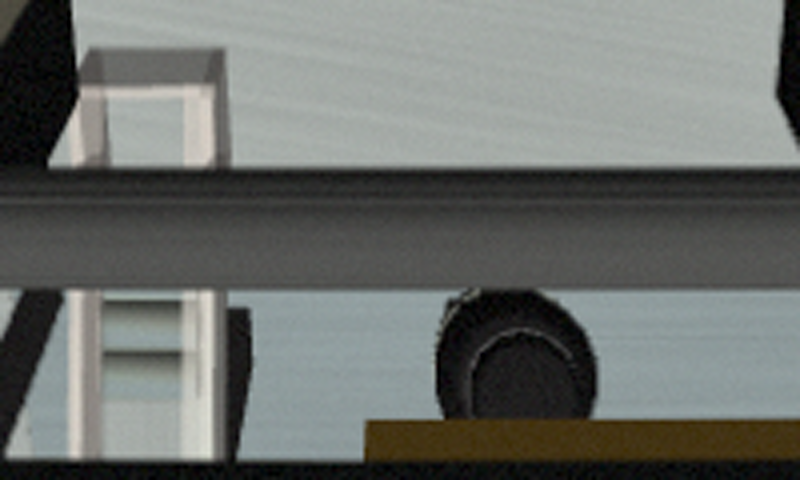

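```bash
python3 -c "
from h import *
delta((0.3555,0.348,0.13),81.7)"
```

```text
t 2.2 pos [ 0.4197 -0.0815  0.2992] F [-0.2 -0.5  0.4] gap 0.0917 xaz 100.4 zaxis [-0. -0. -1.]
delta mm [434.1  14.5 169.2] rot [-4.000e-04  1.000e-04  3.264e-01]
```

Call:
{"fn": "arm_command", "kwargs": {
  "deltas": [0, 434, 14, 169, 0, 0, 0.326, 0, 434, 14, 169, 0, 0, 0.326, 0, 434, 14, 169, 0, 0, 0.326, 0, 434, 14, 169, 0, 0, 0.326, 0, 434, 14, 169, 0, 0, 0.326, 0, 434, 14, 169, 0, 0, 0.326, 0, 434, 14, 169, 0, 0, 0.326, 0, 434, 14, 169, 0, 0, 0.326]
}}

```text
t: 2.87
eef_pos: [0.3788, 0.2086, 0.1853]
ee_rot: [2.387, 2.041, 0.001]
wrist_force: [1.5, -0.2, 0.2]
finger_gap: 0.0918
```

```bash
python3 -c "
from h import *
delta((0.3555,0.348,0.13),81.7)"
```

```text
t 2.87 pos [0.3788 0.2086 0.1853] F [ 1.5 -0.2  0.2] gap 0.0918 xaz 81.07 zaxis [ 0.001 -0.    -1.   ]
delta mm [134.1 -44.7  55.3] rot [ 0.0005  0.     -0.0111]
```

Call:
{"fn": "arm_command", "kwargs": {
  "deltas": [0, 134, -44, 55, 0, 0, -0.011, 0, 134, -44, 55, 0, 0, -0.011, 0, 134, -44, 55, 0, 0, -0.011, 0, 134, -44, 55, 0, 0, -0.011, 0, 134, -44, 55, 0, 0, -0.011, 0, 134, -44, 55, 0, 0, -0.011]
}}

```text
t: 3.37
eef_pos: [0.3551, 0.3473, 0.1302]
ee_rot: [-2.371, -2.06, 0.003]
wrist_force: [0.1, -0.8, -0.1]
finger_gap: 0.092
```

```bash
python3 -c "
from h import *
delta((0.3555,0.348,0.021),81.7)
T=wristT();np.save('wT2.npy',T); im=read_camera('wrist'); cv2.imwrite('pics/wrist2.png',im)
print(np.round(proj('wrist',w([.4446,.335,-.1455],[(-101,7,54),(-79,7,54),(-101,-7,54),(-79,-7,54),(-50,40,30),(-50,-40,30),(-50,40,0)]),T)))
"
```

```text
t 3.37 pos [0.3551 0.3473 0.1302] F [ 0.1 -0.8 -0.1] gap 0.092 xaz 81.97 zaxis [-0.002 -0.001 -1.   ]
delta mm [  0.9   0.5 109.2] rot [-0.0018  0.0008  0.0048]
[[328. 234.]
 [328. 262.]
 [309. 234.]
 [309. 262.]
 [366. 284.]
 [270. 284.]
 [361. 270.]]
```

View pics/wrist2.png

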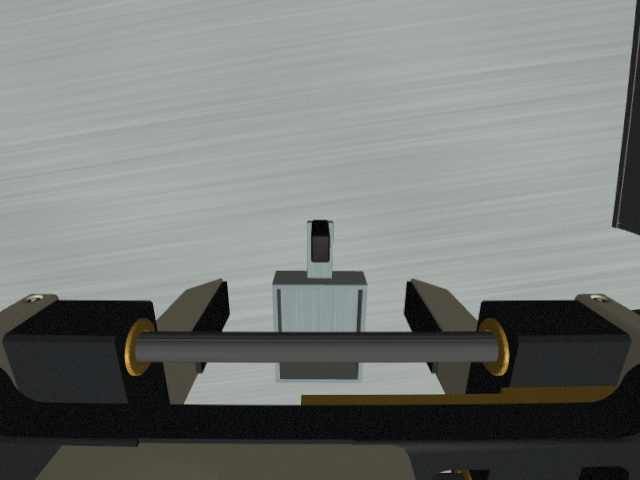

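Call:
{"fn": "arm_command", "kwargs": {
  "deltas": [0, 2, 0, 70, 0, 0, 0.005, 0, 2, 0, 109, 0, 0, 0.005, 0, 2, 0, 109, 0, 0, 0.005, 0, 2, 0, 109, 0, 0, 0.005, 0, 2, 0, 109, 0, 0, 0.005, 0.9, 2, 0, 109, 0, 0, 0.005, 0.9, 2, 0, 109, 0, 0, 0.005, 0.9, 2, 0, 109, 0, 0, 0.005],
  "force": 45
}}

```text
t: 4.08
eef_pos: [0.3577, 0.3489, 0.0238]
ee_rot: [2.379, 2.051, 0.005]
wrist_force: [0.8, 0.3, 0.2]
finger_gap: 0.0765
```

Call:
{"fn": "arm_command", "kwargs": {
  "deltas": [1, 0, 0, 0, 0, 0, 0, 1, 0, 0, 0, 0, 0, 0, 1, 0, 0, 0, 0, 0, 0, 1, 0, 0, 0, 0, 0, 0],
  "force": 45
}}

```text
t: 4.42
eef_pos: [0.3567, 0.3483, 0.0222]
ee_rot: [2.378, 2.052, 0.0]
wrist_force: [-0.1, -0.1, -0.3]
finger_gap: 0.05
```

Call:
{"fn": "arm_command", "kwargs": {
  "deltas": [1, 0, 0, 0, 0, 0, 0, 1, 0, 0, 0, 0, 0, 0, 1, 0, 0, 0, 0, 0, 0, 1, 0, 0, 0, 0, 0, 0, 1, 0, 0, 0, 0, 0, 0, 1, 0, 0, 0, 0, 0, 0, 1, 0, 0, 0, 0, 0, 0, 1, 0, 0, 0, 0, 0, 0]
}}

```text
t: 5.08
eef_pos: [0.3565, 0.3482, 0.0219]
ee_rot: [-2.378, -2.053, 0.0]
wrist_force: [-0.0, -0.2, -0.1]
finger_gap: 0.0139
```

Call:
{"fn": "arm_command", "kwargs": {
  "deltas": [1, 0, 0, -10, 0, 0, 0, 1, 0, 0, -25, 0, 0, 0, 1, 0, 0, -45, 0, 0, 0, 1, 0, 0, -63, 0, 0, 0, 1, 0, 0, -63, 0, 0, 0, 1, 0, 0, -63, 0, 0, 0]
}}

```text
t: 5.58
eef_pos: [0.357, 0.3485, 0.0859]
ee_rot: [2.379, 2.052, 0.003]
wrist_force: [0.9, -0.1, -1.7]
finger_gap: 0.0139
```

```bash
python3 -c "
from h import *
d=[0.6488,-0.068,0.1812]
p=w(d,(-159-110,-65,85))[0];print(p)
delta(p,90+np.degrees(d[2]))
cv2.imwrite('pics/wrist3.png',read_camera('wrist'));cv2.imwrite('pics/scene3.png',read_camera('scene')[150:400,300:640])
"
```

```text
[ 0.39591768 -0.18041233  0.085     ]
t 5.58 pos [0.357  0.3485 0.0859] F [ 0.9 -0.1 -1.7] gap 0.0139 xaz 81.56 zaxis [ 0.002  0.001 -1.   ]
delta mm [-5.175e+02  1.161e+02  4.000e-01] rot [ 0.0016 -0.0011 -0.3285]
```

View pics/wrist3.png

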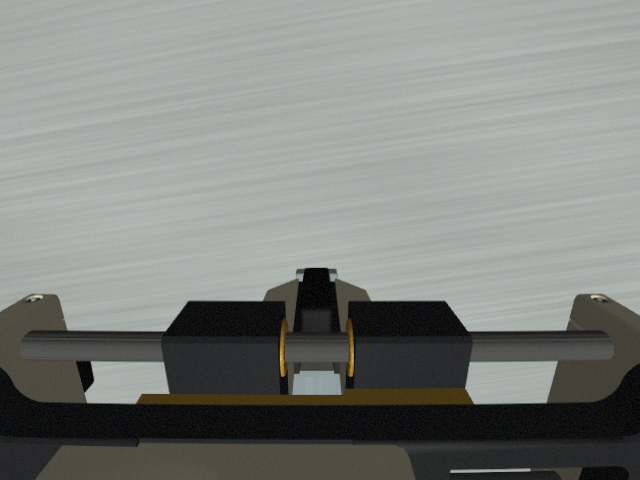

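View pics/scene3.png

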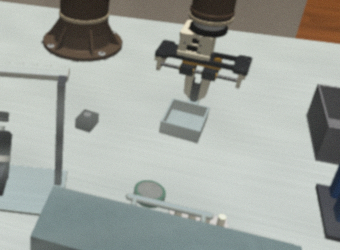

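Call:
{"fn": "arm_command", "kwargs": {
  "deltas": [1, -20, 4, 0, 0, 0, -0.01, 1, -50, 11, 0, 0, 0, -0.03, 1, -85, 19, 0, 0, 0, -0.05, 1, -120, 27, 0, 0, 0, -0.07, 1, -155, 35, 0, 0, 0, -0.09, 1, -190, 43, 0, 0, 0, -0.12, 1, -225, 50, 0, 0, 0, -0.14, 1, -260, 58, 0, 0, 0, -0.165]
}}

```text
t: 6.35
eef_pos: [0.3748, 0.0806, 0.0842]
ee_rot: [-2.199, -2.242, 0.002]
wrist_force: [1.5, -0.5, -2.4]
finger_gap: 0.0136
```

```bash
python3 -c "
from h import *
d=[0.6488,-0.068,0.1812]
p=w(d,(-159-110,-65,85))[0]
delta(p,90+np.degrees(d[2]))
"
```

```text
t 6.35 pos [0.3748 0.0806 0.0842] F [ 1.5 -0.5 -2.4] gap 0.0136 xaz 91.12 zaxis [-0.002 -0.    -1.   ]
delta mm [-261.4   16.    -0.7] rot [-0.0019  0.0002 -0.1616]
```

Call:
{"fn": "arm_command", "kwargs": {
  "deltas": [1, -35, 2, 0, 0, 0, -0.02, 1, -70, 4, 0, 0, 0, -0.045, 1, -105, 6, 0, 0, 0, -0.07, 1, -140, 8, 0, 0, 0, -0.09, 1, -175, 11, 0, 0, 0, -0.11, 1, -210, 13, 0, 0, 0, -0.13, 1, -245, 15, 0, 0, 0, -0.155, 1, -261, 16, 0, 0, 0, -0.162]
}}

```text
t: 7.02
eef_pos: [0.3954, -0.1828, 0.0839]
ee_rot: [-2.016, -2.408, 0.003]
wrist_force: [-0.2, 1.1, -2.4]
finger_gap: 0.0137
```

```bash
python3 -c "
from h import *
d=[0.6488,-0.068,0.1812]
p=w(d,(-159-110,-65,26))[0]
delta(p,90+np.degrees(d[2]))
cv2.imwrite('pics/top4.png',cv2.resize(read_camera('top')[130:350,230:500],None,fx=2.8,fy=2.7,interpolation=cv2.INTER_CUBIC)[:590])
cv2.imwrite('pics/scene4.png',cv2.resize(read_camera('scene')[150:370,180:440],None,fx=2.7,fy=2.7,interpolation=cv2.INTER_CUBIC))
"
```

```text
t 7.02 pos [ 0.3954 -0.1828  0.0839] F [-0.2  1.1 -2.4] gap 0.0137 xaz 100.14 zaxis [-0.002 -0.001 -1.   ]
delta mm [ 2.3  1.  57.9] rot [-0.0022  0.0002 -0.0042]
```

View pics/top4.png

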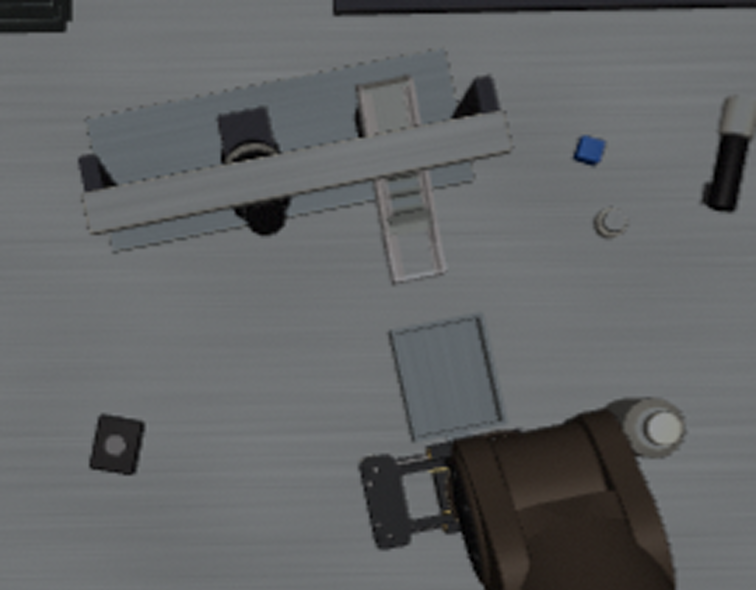

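View pics/scene4.png

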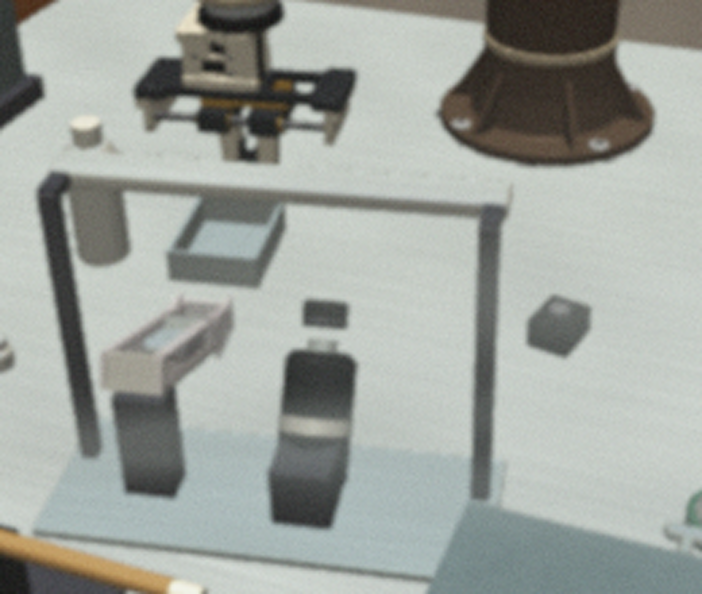

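Call:
{"fn": "arm_command", "kwargs": {
  "deltas": [1, 2, 1, 20, 0, 0, -0.004, 1, 2, 1, 40, 0, 0, -0.004, 1, 2, 1, 53, 0, 0, -0.004, 1, 2, 1, 57, 0, 0, -0.004, 1, 2, 1, 57, 0, 0, -0.004, 1, 2, 1, 57, 0, 0, -0.004]
}}

```text
t: 7.62
eef_pos: [0.3972, -0.1752, 0.0281]
ee_rot: [-2.006, -2.417, -0.0]
wrist_force: [0.0, 0.1, -1.4]
finger_gap: 0.0138
```

```bash
python3 -c "
from h import *
d=[0.6488,-0.068,0.1812]
p=w(d,(-159-4,-65,26))[0]
delta(p,90+np.degrees(d[2]))
cv2.imwrite('pics/top5.png',cv2.resize(read_camera('top')[130:350,230:500],None,fx=2.8,fy=2.7,interpolation=cv2.INTER_CUBIC)[:590])
cv2.imwrite('pics/scene5.png',cv2.resize(read_camera('scene')[150:370,180:440],None,fx=2.7,fy=2.7,interpolation=cv2.INTER_CUBIC))
"
```

```text
t 7.62 pos [ 0.3972 -0.1752  0.0281] F [ 0.   0.1 -1.4] gap 0.0138 xaz 100.62 zaxis [-0.001  0.001 -1.   ]
delta mm [ -5.4 103.8   2. ] rot [-0.0005 -0.0006  0.0041]
```

View pics/top5.png

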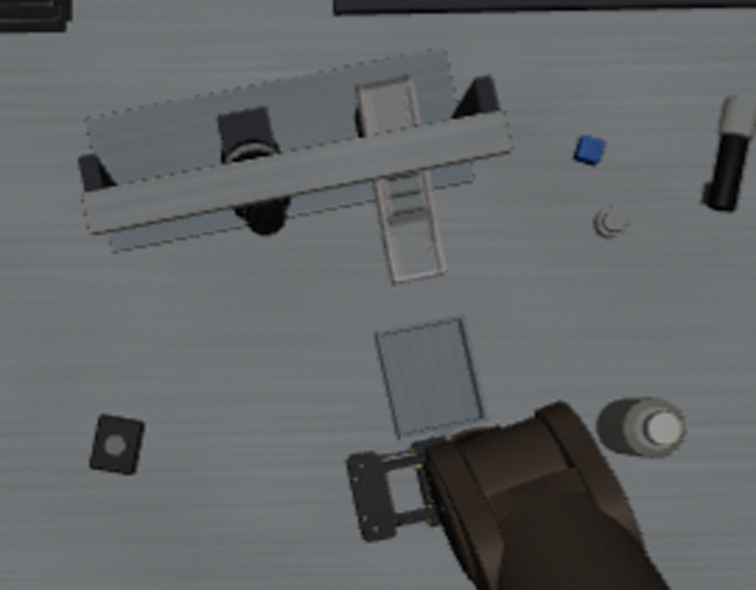

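View pics/scene5.png

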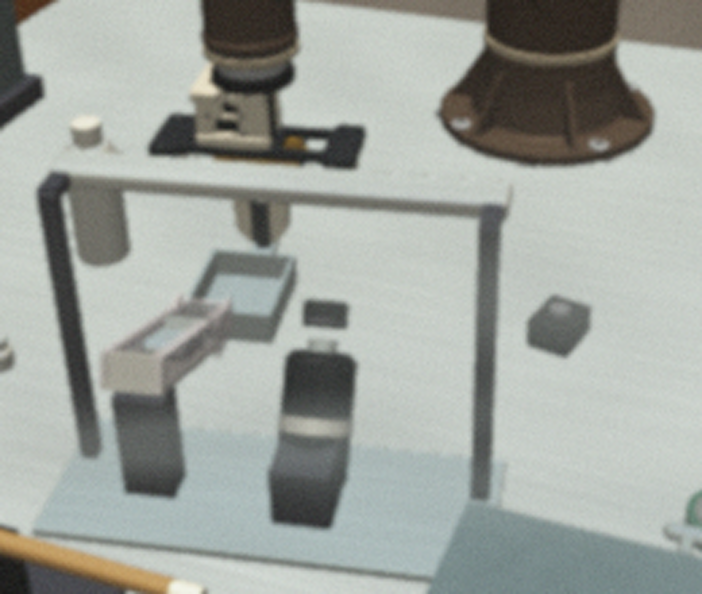

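Call:
{"fn": "arm_command", "kwargs": {
  "deltas": [1, -5, 15, 1, 0, 0, 0.004, 1, -5, 30, 1, 0, 0, 0.004, 1, -5, 45, 1, 0, 0, 0.004, 1, -5, 60, 1, 0, 0, 0.004, 1, -5, 75, 1, 0, 0, 0.004, 1, -5, 90, 1, 0, 0, 0.004, 1, -5, 104, 1, 0, 0, 0.004, 1, -5, 104, 1, 0, 0, 0.004]
}}

```text
t: 8.38
eef_pos: [0.504, -0.161, 0.0282]
ee_rot: [2.01, 2.411, 0.005]
wrist_force: [1.8, -0.6, -1.3]
finger_gap: 0.0134
```

Call:
{"fn": "arm_command", "kwargs": {
  "deltas": [1, 0, 0, 1, 0, 0, 0, 1, 0, 0, 2, 0, 0, 0, 1, 0, 0, 2, 0, 0, 0]
}}

```text
t: 8.63
eef_pos: [0.4992, -0.1623, 0.0248]
ee_rot: [-2.013, -2.411, 0.002]
wrist_force: [0.2, -0.4, -2.4]
finger_gap: 0.0136
```

```bash
python3 -c "
from h import *
d=[0.6488,-0.068,0.1812]
p=w(d,(-159-4,-65,22))[0]
delta(p,90+np.degrees(d[2]))
cv2.imwrite('pics/top6.png',cv2.resize(read_camera('top')[130:350,230:500],None,fx=2.8,fy=2.7,interpolation=cv2.INTER_CUBIC)[:590])
cv2.imwrite('pics/scene6.png',cv2.resize(read_camera('scene')[150:370,180:440],None,fx=2.7,fy=2.7,interpolation=cv2.INTER_CUBIC))
"
```

```text
t 8.63 pos [ 0.4992 -0.1623  0.0248] F [ 0.2 -0.4 -2.4] gap 0.0136 xaz 100.29 zaxis [-0.001 -0.    -1.   ]
delta mm [0.8 1.2 2.8] rot [-0.0012  0.0002 -0.0016]
```

View pics/top6.png

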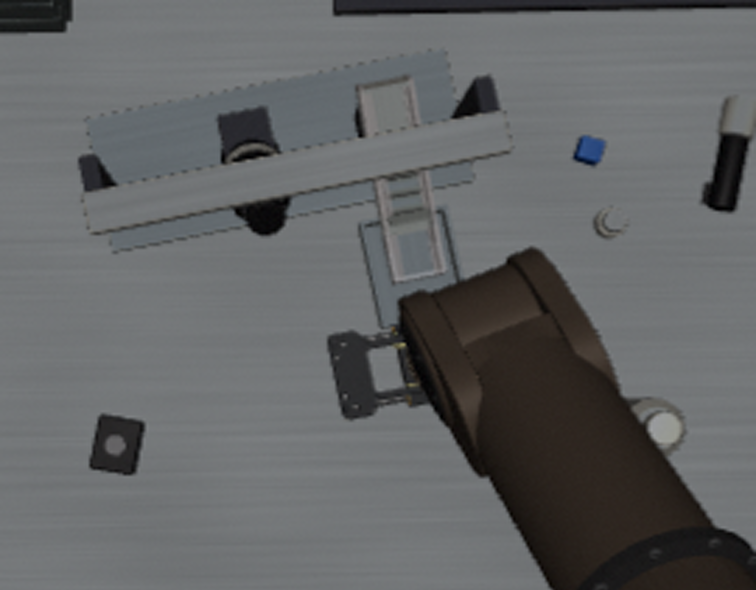

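View pics/scene6.png

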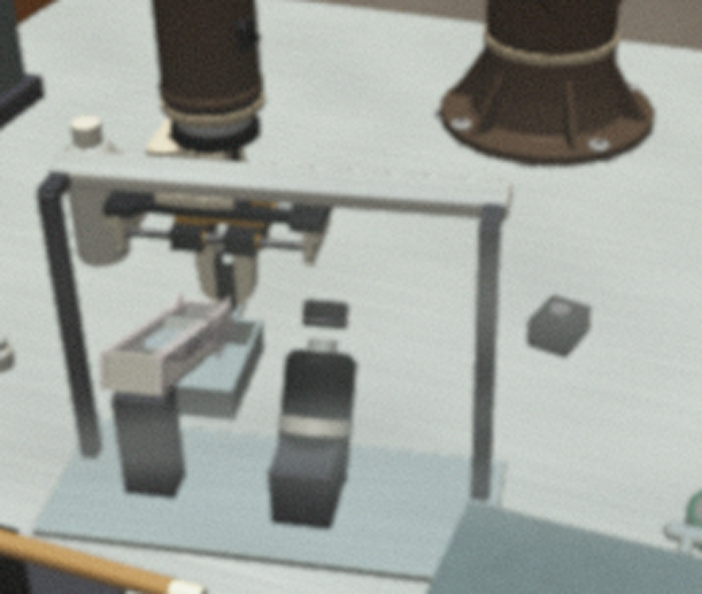

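Call:
{"fn": "arm_command", "kwargs": {
  "deltas": [1, 0, 1, 2, 0, 0, 0, 1, 0, 1, 3, 0, 0, 0, 1, 0, 1, 3, 0, 0, 0, 0.8, 0, 1, 3, 0, 0, 0, 0.6, 0, 1, 3, 0, 0, 0, 0.4, 0, 1, 3, 0, 0, 0, 0.4, 0, 1, 3, 0, 0, 0, 0.4, 0, 1, 3, 0, 0, 0]
}}

```text
t: 9.4
eef_pos: [0.5015, -0.1617, 0.022]
ee_rot: [2.013, 2.412, 0.0]
wrist_force: [0.9, 0.9, -0.8]
finger_gap: 0.0406
```

Call:
{"fn": "arm_command", "kwargs": {
  "deltas": [0.4, 0, 0, -20, 0, 0, 0, 0.4, 0, 0, -55, 0, 0, 0, 0.7, 0, 0, -95, 0, 0, 0, 1, 0, 0, -135, 0, 0, 0, 1, 0, 0, -175, 0, 0, 0, 1, 0, 0, -180, 0, 0, 0, 1, 0, 0, -180, 0, 0, 0],
  "force": 20
}}

```text
t: 9.98
eef_pos: [0.5031, -0.1619, 0.2049]
ee_rot: [2.01, 2.408, 0.003]
wrist_force: [-0.2, -0.1, -1.1]
finger_gap: 0.0261
```

```bash
python3 -c "
from h import *
d=[0.6488,-0.068,0.1812]
p=w(d,(-110,55,215))[0]
delta(p,90+np.degrees(d[2]),40); print(get_obs()['joint_positions'])
np.save('wT7.npy',wristT());cv2.imwrite('pics/wrist7.png',read_camera('wrist'))
cv2.imwrite('pics/top7.png',cv2.resize(read_camera('top')[130:350,230:500],None,fx=2.8,fy=2.7,interpolation=cv2.INTER_CUBIC)[:590])
"
```

```text
t 9.98 pos [ 0.5031 -0.1619  0.2049] F [-0.2 -0.1 -1.1] gap 0.0261 xaz 100.3 zaxis [ 0.005 -0.002 -1.   ]
delta mm [121.1  50.1 -10.3] rot [-6.934e-01  3.400e-03 -4.000e-04]
[ 0.85837346  0.43565734 -0.87804052  1.79040462  0.37774567  1.08739104
  1.59882343]
```

View pics/wrist7.png

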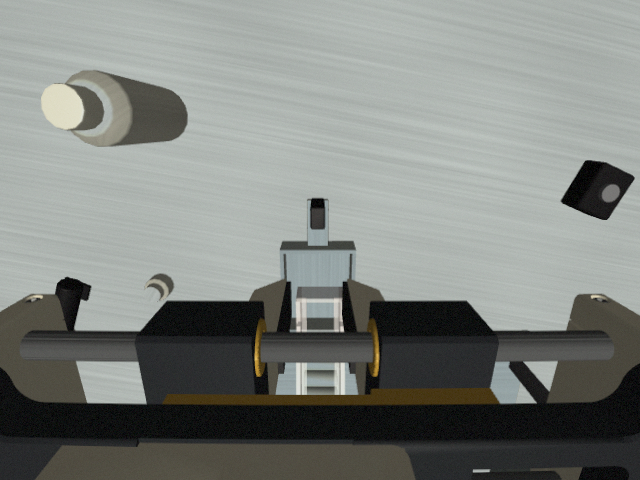

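View pics/top7.png

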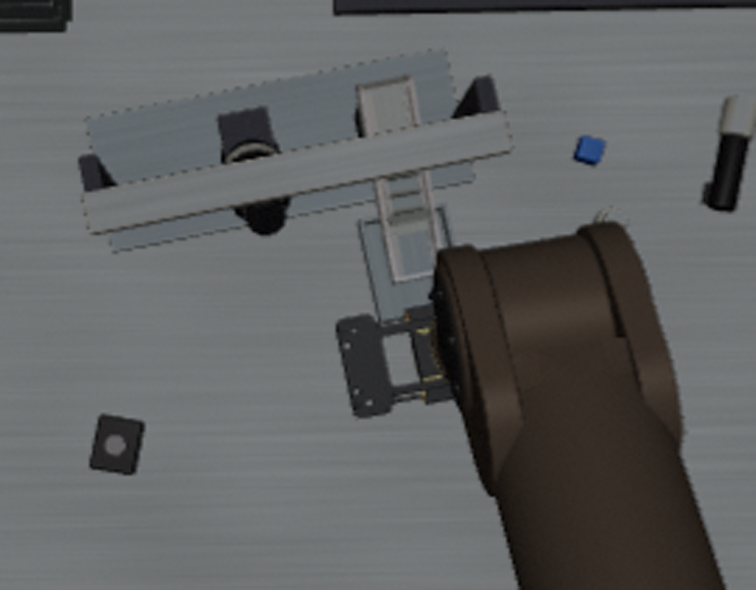

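Call:
{"fn": "arm_command", "kwargs": {
  "deltas": [1, 15, 0, -10, -0.1, 0, 0, 1, 35, 10, -10, -0.2, 0, 0, 1, 55, 20, -10, -0.31, 0, 0, 1, 75, 30, -10, -0.43, 0, 0, 1, 95, 38, -10, -0.54, 0, 0, 1, 110, 45, -10, -0.64, 0, 0, 1, 121, 50, -10, -0.693, 0, 0, 1, 121, 50, -10, -0.693, 0, 0]
}}

```text
t: 10.75
eef_pos: [0.5204, -0.0445, 0.2039]
ee_rot: [1.702, 2.033, 0.664]
wrist_force: [1.1, -0.6, 0.4]
finger_gap: 0.0007
```

```bash
python3 -c "
from h import *
d=[0.6488,-0.068,0.1812]
p=w(d,(-0.574*75,55,101+.819*75))[0]
delta(p,90+np.degrees(d[2]),40); print(get_obs()['joint_positions'])
T=wristT();np.save('wT8.npy',T);cv2.imwrite('pics/wrist8.png',read_camera('wrist'))
cv2.imwrite('pics/scene8.png',cv2.resize(read_camera('scene')[150:370,180:440],None,fx=2.7,fy=2.7,interpolation=cv2.INTER_CUBIC))
print(np.round(proj('wrist',w(d,[(-0.574*k,55,101+.819*k) for k in (33,42,51)]),T)))
"
```

```text
t 10.75 pos [ 0.5204 -0.0445  0.2039] F [ 1.1 -0.6  0.4] gap 0.0007 xaz 100.02 zaxis [ 0.586  0.099 -0.804]
delta mm [ 9.5 38.9 80.2] rot [-0.0622  0.008  -0.0018]
[ 1.16059336  0.22496018 -1.16592705  2.3161487   0.5438432   0.12699056
  1.29913359]
[[328. 270.]
 [328. 275.]
 [329. 279.]]
```

View pics/wrist8.png

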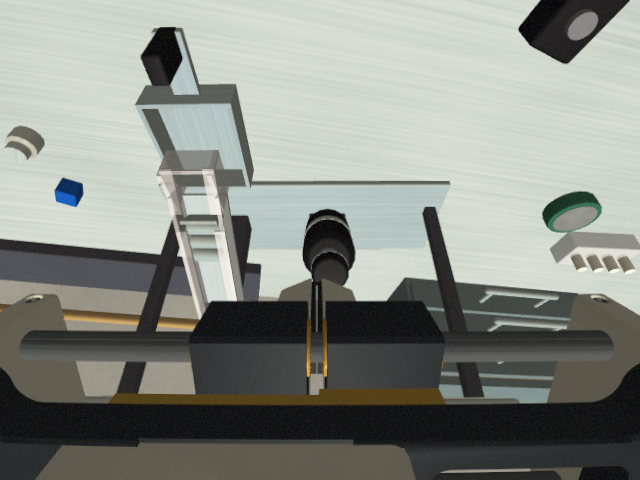

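View pics/scene8.png

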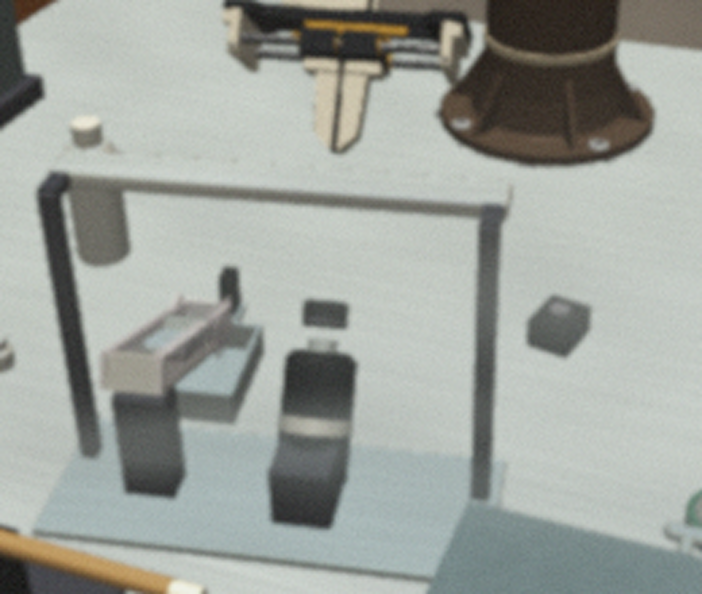

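```bash
python3 -c "
from h import *
d=[0.6488,-0.068,0.1812]
p=w(d,(-0.574*95,55,101+.819*95))[0]
delta(p,90+np.degrees(d[2]),35)
"
```

```text
t 10.85 pos [ 0.5227 -0.0449  0.2055] F [0.6 0.1 0.1] gap 0.0004 xaz 100.08 zaxis [ 0.588  0.1   -0.802]
delta mm [10.1 36.5 60.3] rot [ 0.0285  0.008  -0.0008]
```

Call:
{"fn": "arm_command", "kwargs": {
  "deltas": [1, 4, 15, 10, 0.02, 0, 0, 1, 8, 30, 20, 0.028, 0.008, 0, 1, 10, 36, 35, 0.028, 0.008, 0, 1, 10, 36, 48, 0.028, 0.008, 0, 1, 10, 36, 60, 0.028, 0.008, 0, 1, 10, 36, 60, 0.028, 0.008, 0]
}}

```text
t: 11.35
eef_pos: [0.5865, -0.0229, 0.1786]
ee_rot: [1.714, 2.057, 0.65]
wrist_force: [-0.2, 0.7, 0.6]
finger_gap: 0.0004
```

```bash
python3 -c "
from h import *
d=[0.6488,-0.068,0.1812]
p=w(d,(-0.574*60,55,101+.819*60))[0]
delta(p,90+np.degrees(d[2]),35); print(get_obs()['joint_positions'])
T=wristT();np.save('wT9.npy',T);cv2.imwrite('pics/wrist9.png',read_camera('wrist'))
cv2.imwrite('pics/scene9.png',cv2.resize(read_camera('scene')[100:370,180:440],None,fx=2.2,fy=2.2,interpolation=cv2.INTER_CUBIC))
print(np.round(proj('wrist',w(d,[(-0.574*k,55,101+.819*k) for k in (33,42,51)]),T)))
"
```

```text
t 11.35 pos [ 0.5865 -0.0229  0.1786] F [-0.2  0.7  0.6] gap 0.0004 xaz 100.41 zaxis [ 0.564  0.105 -0.819]
delta mm [-0.6 -1.  34. ] rot [ 0.0003 -0.0011 -0.0002]
[ 0.63701271  0.28810156 -0.72016228  2.22398519  0.76353684  0.12398845
  1.01604605]
[[316. 253.]
 [316. 258.]
 [316. 263.]]
```

View pics/wrist9.png

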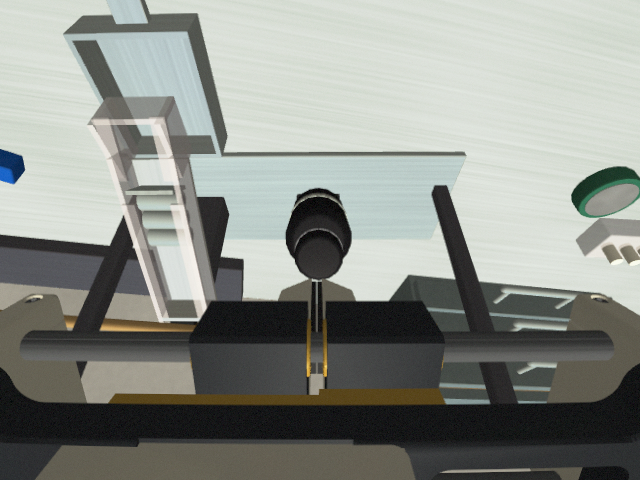

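View pics/scene9.png

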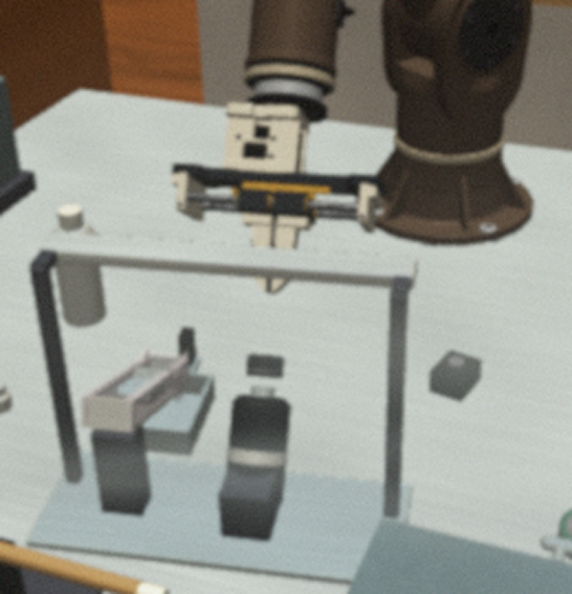

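Call:
{"fn": "arm_command", "kwargs": {
  "deltas": [1, 0, 0, 15, 0.03, 0, 0, 1, 0, 0, 30, 0.05, 0, 0, 1, 0, 0, 34, 0.05, 0, 0, 1, 0, 0, 34, 0.05, 0, 0, 1, 0, 0, 34, 0.05, 0, 0]
}}

```text
t: 11.87
eef_pos: [0.6051, -0.021, 0.1531]
ee_rot: [1.741, 2.085, 0.603]
wrist_force: [0.1, 0.9, -0.9]
finger_gap: 0.0005
```

```bash
cat > c.py <<'E'
from h import *
import sys
d=[0.6488,-0.068,0.1812]
k=float(sys.argv[1])
L=w(d,(-0.574*k,55,101+.819*k))[0]
delta(L,90+np.degrees(d[2]),32)
o=get_obs()
c,s=np.cos(d[2]),np.sin(d[2])
sh=w(d,(0,55,101))[0]; ax=np.array([-.574*c,-.574*s,.819])
print('along',np.round((o['eef_pos']-sh)@ax*1000,1),'Fax',np.round(o['wrist_force']@ax,2),'J',np.round(o['joint_positions'],3))
E
python3 c.py 54; python3 -c "
from h import *
cv2.imwrite('pics/wrist10.png',read_camera('wrist'))"
```

```text
t 11.87 pos [ 0.6051 -0.021   0.1531] F [ 0.1  0.9 -0.9] gap 0.0005 xaz 100.27 zaxis [ 0.526  0.095 -0.845]
delta mm [ 0.9 -1.2  8.6] rot [ 0.0054  0.0016 -0.0013]
along 62.5 Fax -0.91 J [ 0.526  0.35  -0.632  2.179  0.816  0.162  0.957]
```

View pics/wrist10.png

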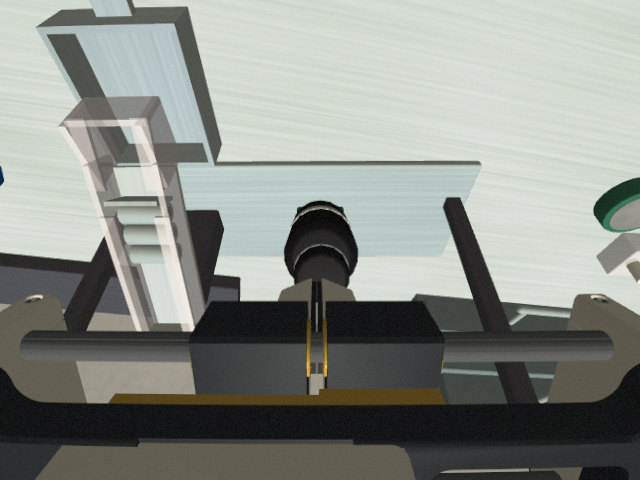

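Call:
{"fn": "arm_command", "kwargs": {
  "deltas": [1, 2, -1, 3, 0, 0, 0, 1, 2, -1, 6, 0, 0, 0, 1, 2, -1, 8.6, 0, 0, 0, 1, 2, -1, 8.6, 0, 0, 0]
}}

```text
t: 12.25
eef_pos: [0.609, -0.0184, 0.1452]
ee_rot: [1.741, 2.085, 0.603]
wrist_force: [-0.2, 0.2, -0.1]
finger_gap: 0.0006
```

```bash
python3 c.py 51
```

```text
t 12.25 pos [ 0.609  -0.0184  0.1452] F [-0.2  0.2 -0.1] gap 0.0006 xaz 100.27 zaxis [ 0.526  0.094 -0.845]
delta mm [-0.9 -0.5  2.5] rot [ 0.0055  0.0021 -0.0011]
along 53.5 Fax -0.01 J [ 0.471  0.359 -0.577  2.182  0.88   0.141  0.886]
```

Call:
{"fn": "arm_command", "kwargs": {
  "deltas": [1, 0, 0, 1.5, 0, 0, 0, 1, 0, 0, 3, 0, 0, 0, 1, 0, 0, 3, 0, 0, 0, 1, 0, 0, 3, 0, 0, 0]
}}

```text
t: 12.58
eef_pos: [0.6107, -0.0179, 0.1426]
ee_rot: [1.741, 2.085, 0.603]
wrist_force: [-0.1, -0.3, 0.6]
finger_gap: 0.0004
```

```bash
python3 c.py 48
```

```text
t 12.58 pos [ 0.6107 -0.0179  0.1426] F [-0.1 -0.3  0.6] gap 0.0004 xaz 100.28 zaxis [ 0.526  0.095 -0.845]
delta mm [-1.2 -0.5  2.4] rot [ 0.0054  0.0018 -0.001 ]
along 50.4 Fax 0.56 J [ 0.46   0.364 -0.565  2.182  0.906  0.137  0.86 ]
```

Call:
{"fn": "arm_command", "kwargs": {
  "deltas": [1, 0, 0, 1.5, 0, 0, 0, 1, 0, 0, 3, 0, 0, 0, 1, 0, 0, 3, 0, 0, 0, 1, 0, 0, 3, 0, 0, 0]
}}

```text
t: 12.92
eef_pos: [0.6123, -0.0176, 0.14]
ee_rot: [1.741, 2.085, 0.603]
wrist_force: [-0.3, -0.7, -0.0]
finger_gap: 0.0005
```

```bash
python3 c.py 45; python3 -c "
from h import *
cv2.imwrite('pics/wrist11.png',read_camera('wrist'))"; python3 c.py 45
```

```text
t 12.92 pos [ 0.6123 -0.0176  0.14  ] F [-0.3 -0.7 -0. ] gap 0.0005 xaz 100.28 zaxis [ 0.526  0.095 -0.845]
delta mm [-1.2 -0.3  2.4] rot [ 0.0054  0.0018 -0.001 ]
along 47.4 Fax 0.24 J [ 0.45   0.369 -0.555  2.181  0.938  0.133  0.828]
t 12.97 pos [ 0.6123 -0.0175  0.1401] F [-0.6  0.8  0.1] gap 0.0005 xaz 100.28 zaxis [ 0.526  0.095 -0.845]
delta mm [-1.2 -0.3  2.4] rot [ 0.0054  0.0018 -0.0009]
along 47.4 Fax 0.36 J [ 0.45   0.369 -0.556  2.181  0.938  0.133  0.828]
```

View pics/wrist11.png

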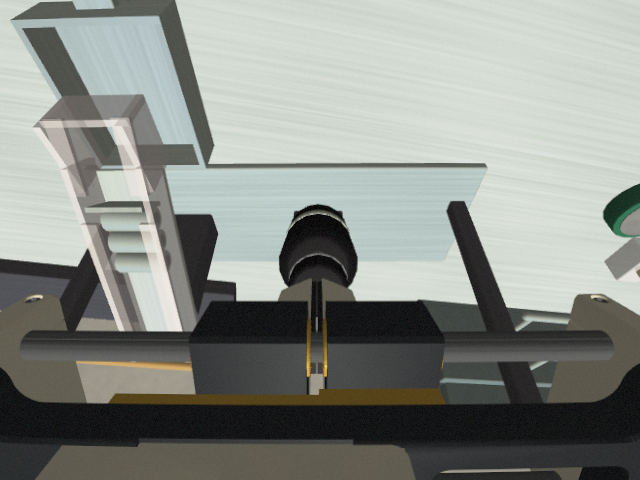

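Call:
{"fn": "arm_command", "kwargs": {
  "deltas": [1, 0, 0, 1.5, 0.015, 0, 0, 1, 0, 0, 3, 0.03, 0, 0, 1, 0, 0, 3, 0.03, 0, 0, 1, 0, 0, 3, 0.03, 0, 0]
}}

```text
t: 13.3
eef_pos: [0.614, -0.0174, 0.1377]
ee_rot: [1.757, 2.104, 0.576]
wrist_force: [-0.4, -0.5, -0.7]
finger_gap: 0.0003
```

```bash
python3 c.py 42
```

```text
t 13.3 pos [ 0.614  -0.0174  0.1377] F [-0.4 -0.5 -0.7] gap 0.0003 xaz 100.25 zaxis [ 0.501  0.09  -0.86 ]
delta mm [-1.1 -0.3  2.5] rot [-0.0239  0.0016 -0.0017]
along 44.4 Fax -0.29 J [ 0.508  0.395 -0.64   2.15   0.889  0.203  0.884]
```

Call:
{"fn": "arm_command", "kwargs": {
  "deltas": [1, 0, 0, 1, 0, 0, 0, 1, 0, 0, 2, 0, 0, 0, 1, 0, 0, 2, 0, 0, 0, 1, 0, 0, 2, 0, 0, 0]
}}

```text
t: 13.63
eef_pos: [0.6147, -0.0171, 0.1358]
ee_rot: [1.756, 2.105, 0.575]
wrist_force: [-0.1, -0.3, 0.6]
finger_gap: 0.0003
```

```bash
python3 c.py 42
```

```text
t 13.63 pos [ 0.6147 -0.0171  0.1358] F [-0.1 -0.3  0.6] gap 0.0003 xaz 100.29 zaxis [ 0.501  0.09  -0.861]
delta mm [-1.2 -0.   0.5] rot [-0.0245  0.0019 -0.0007]
along 42.5 Fax 0.63 J [ 0.498  0.397 -0.629  2.15   0.897  0.199  0.875]
```

Call:
{"fn": "arm_command", "kwargs": {
  "deltas": [1, 0, 0, 1, 0, 0, 0, 1, 0, 0, 2, 0, 0, 0, 1, 0, 0, 2, 0, 0, 0, 1, 0, 0, 2, 0, 0, 0]
}}

```text
t: 13.97
eef_pos: [0.6159, -0.0169, 0.1341]
ee_rot: [1.757, 2.105, 0.575]
wrist_force: [-0.7, 0.2, 0.2]
finger_gap: 0.0004
```

```bash
python3 c.py 40
```

```text
t 13.97 pos [ 0.6159 -0.0169  0.1341] F [-0.7  0.2  0.2] gap 0.0004 xaz 100.28 zaxis [ 0.501  0.09  -0.861]
delta mm [-1.2 -0.   0.4] rot [-0.0245  0.0018 -0.0009]
along 40.4 Fax 0.53 J [ 0.489  0.4   -0.62   2.15   0.905  0.195  0.867]
```

Call:
{"fn": "arm_command", "kwargs": {
  "deltas": [1, 0, 0, 1, 0, 0, 0, 1, 0, 0, 2, 0, 0, 0, 1, 0, 0, 2, 0, 0, 0, 1, 0, 0, 2, 0, 0, 0]
}}

```text
t: 14.3
eef_pos: [0.6169, -0.0168, 0.1324]
ee_rot: [1.757, 2.105, 0.575]
wrist_force: [-1.0, 0.0, 0.1]
finger_gap: 0.0005
```

```bash
python3 c.py 38
```

```text
t 14.3 pos [ 0.6169 -0.0168  0.1324] F [-1.   0.   0.1] gap 0.0005 xaz 100.28 zaxis [ 0.501  0.09  -0.861]
delta mm [-1.1  0.2  0.4] rot [-0.0246  0.0018 -0.0011]
along 38.4 Fax 0.63 J [ 0.48   0.402 -0.61   2.15   0.914  0.191  0.858]
```

Call:
{"fn": "arm_command", "kwargs": {
  "deltas": [1, 0, 0, 1, 0, 0, 0, 1, 0, 0, 2, 0, 0, 0, 1, 0, 0, 2, 0, 0, 0, 1, 0, 0, 2, 0, 0, 0]
}}

```text
t: 14.63
eef_pos: [0.618, -0.0166, 0.1309]
ee_rot: [1.756, 2.104, 0.575]
wrist_force: [-1.6, -0.6, 2.9]
finger_gap: 0.0004
```

```bash
python3 c.py 36;python3 -c "
from h import *
im=read_camera('wrist');cv2.imwrite('pics/wrist12.png',cv2.resize(im[80:320,100:420],None,fx=2.4,fy=2.4))"; python3 c.py 36
```

```text
t 14.63 pos [ 0.618  -0.0166  0.1309] F [-1.6 -0.6  2.9] gap 0.0004 xaz 100.28 zaxis [ 0.501  0.09  -0.861]
delta mm [-1.1  0.2  0.5] rot [-0.0243  0.0019 -0.0009]
along 36.5 Fax 3.39 J [ 0.471  0.404 -0.6    2.15   0.923  0.186  0.849]
t 14.68 pos [ 0.618  -0.0166  0.1309] F [-1.2  0.3  2.2] gap 0.0007 xaz 100.27 zaxis [ 0.501  0.09  -0.861]
delta mm [-1.1  0.2  0.5] rot [-0.0243  0.0019 -0.001 ]
along 36.5 Fax 2.47 J [ 0.471  0.404 -0.6    2.15   0.923  0.186  0.849]
```

View pics/wrist12.png

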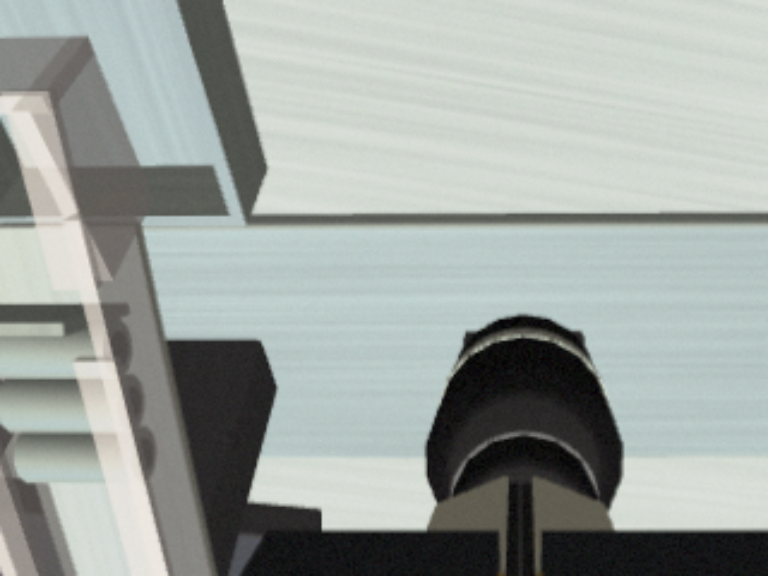

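Call:
{"fn": "arm_command", "kwargs": {
  "deltas": [1, 0, 0, 1, 0, 0, 0, 1, 0, 0, 2, 0, 0, 0, 1, 0, -0.2, 3, 0, 0, 0, 1, 0, -0.3, 4, 0, 0, 0, 1, 0, -0.3, 4, 0, 0, 0]
}}

```text
t: 15.1
eef_pos: [0.6202, -0.0161, 0.1274]
ee_rot: [1.756, 2.104, 0.576]
wrist_force: [-0.2, -0.1, 2.1]
finger_gap: 0.0004
```

```bash
python3 c.py 30
```

```text
t 15.1 pos [ 0.6202 -0.0161  0.1274] F [-0.2 -0.1  2.1] gap 0.0004 xaz 100.29 zaxis [ 0.502  0.09  -0.86 ]
delta mm [-1.2  0.4  2.4] rot [-0.0235  0.0017 -0.0009]
along 32.5 Fax 1.84 J [ 0.452  0.409 -0.578  2.15   0.943  0.176  0.827]
```

```bash
python3 -c "
from h import *
im=read_camera('wrist');cv2.imwrite('pics/wrist13.png',cv2.resize(im[80:320,100:420],None,fx=2.4,fy=2.4))
for i in range(4):
    read_camera('wrist'); print(np.round(get_obs()['wrist_force'],1))"
```

```text
[0.3 0.2 3.3]
[0.4 0.2 3.4]
[ 1.1 -0.5  3.9]
[-0.1 -0.   3.5]
```

View pics/wrist13.png

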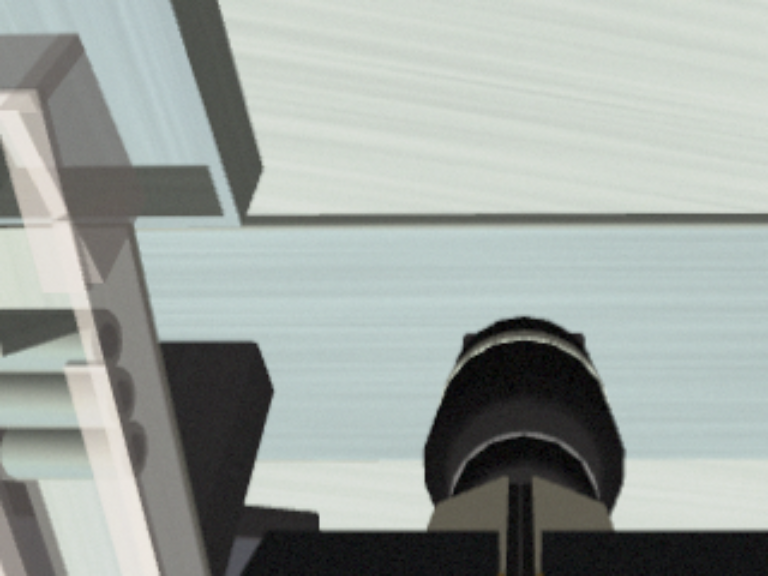

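Call:
{"fn": "arm_command", "kwargs": {
  "deltas": [1, 0, 0, 1, 0, 0, 0, 1, 0, -0.2, 2, 0, 0, 0, 1, 0, -0.2, 2, 0, 0, 0, 1, 0, -0.2, 2, 0, 0, 0]
}}

```text
t: 15.68
eef_pos: [0.6209, -0.016, 0.1258]
ee_rot: [1.756, 2.104, 0.576]
wrist_force: [-1.4, -1.0, 6.9]
finger_gap: 0.0004
```

```bash
python3 c.py 30; python3 -c "
from h import *
im=read_camera('wrist');cv2.imwrite('pics/wrist14.png',cv2.resize(im[80:320,0:420],None,fx=1.9,fy=1.9))
for i in range(4):
    read_camera('wrist'); print(np.round(get_obs()['wrist_force'],1))"
```

```text
t 15.68 pos [ 0.6209 -0.016   0.1258] F [-1.4 -1.   6.9] gap 0.0004 xaz 100.28 zaxis [ 0.502  0.09  -0.86 ]
delta mm [-1.1  0.6  0.7] rot [-0.0234  0.0019 -0.0009]
along 30.7 Fax 6.53 J [ 0.443  0.411 -0.568  2.151  0.953  0.172  0.817]
[-1.8 -0.7  7.1]
[-1.  -0.   8.4]
[-1.9 -0.3  8.4]
[-2.8 -0.5  7.3]
```

View pics/wrist14.png

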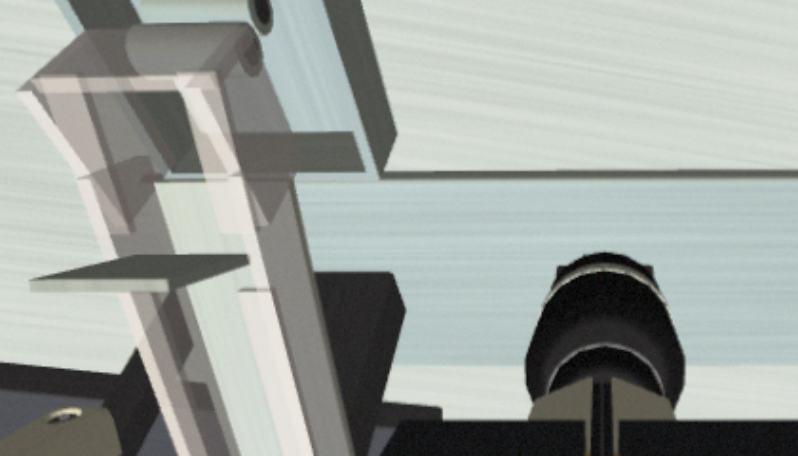

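Call:
{"fn": "arm_command", "kwargs": {
  "deltas": [1, 0, 0, 0, 0, 0, 0, 1, 0, 0, 0, 0, 0, 0, 1, 0, 0, 0, 0, 0, 0, 1, 0, 0, 0, 0, 0, 0]
}}

```text
t: 16.27
eef_pos: [0.6209, -0.016, 0.1259]
ee_rot: [1.756, 2.104, 0.576]
wrist_force: [-2.3, 0.7, 8.0]
finger_gap: 0.0005
```

```bash
python3 c.py 30; python3 -c "
from h import *
im=read_camera('wrist');cv2.imwrite('pics/wrist15.png',cv2.resize(im[0:320,0:420],None,fx=1.8,fy=1.8))
im=read_camera('top');cv2.imwrite('pics/top15.png',cv2.resize(im[180:280,300:450],None,fx=5,fy=5,interpolation=cv2.INTER_CUBIC))
"
```

```text
t 16.27 pos [ 0.6209 -0.016   0.1259] F [-2.3  0.7  8. ] gap 0.0005 xaz 100.28 zaxis [ 0.502  0.09  -0.86 ]
delta mm [-1.1  0.6  0.7] rot [-0.0233  0.0019 -0.0009]
along 30.8 Fax 7.72 J [ 0.444  0.411 -0.568  2.151  0.953  0.172  0.817]
```

View pics/wrist15.png

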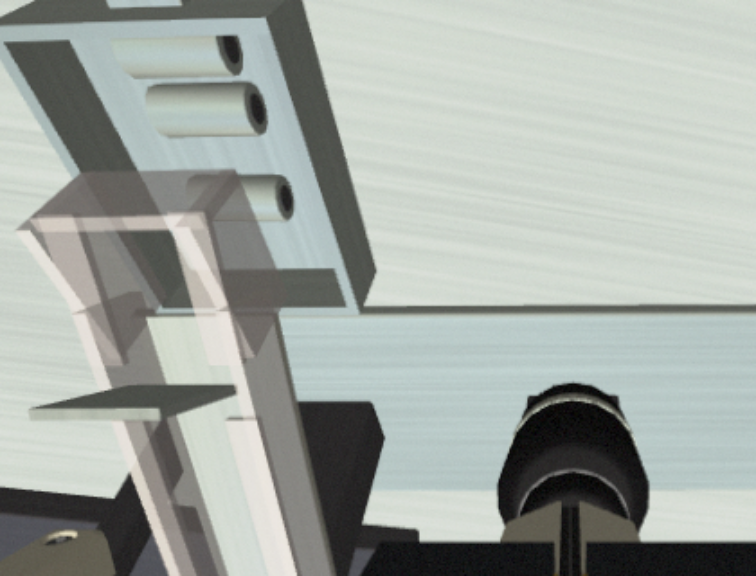

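View pics/top15.png

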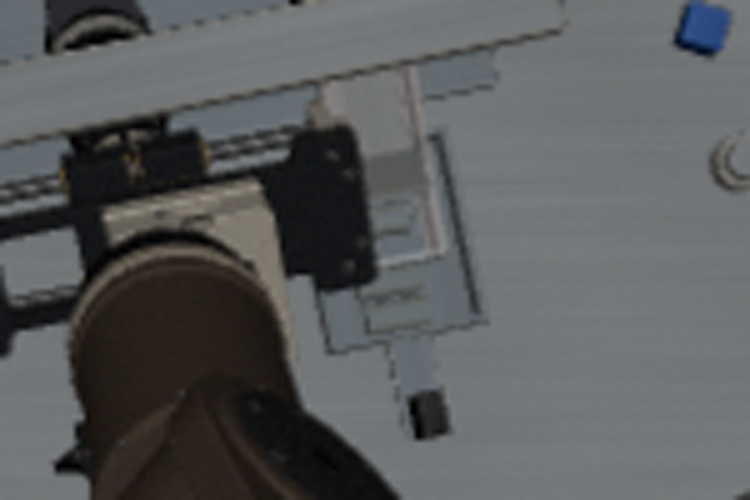

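Call:
{"fn": "arm_command", "kwargs": {
  "deltas": [1, 0, 0.2, -4, 0, 0, 0, 1, 0, 1, -12, 0, 0, 0, 1, 0, 2, -25, 0, 0, 0, 1, 0, 3, -45, 0, 0, 0, 1, 0, 4, -65, 0, 0, 0, 1, 0, 5, -80, 0, 0, 0, 1, 0, 5, -80, 0, 0, 0, 1, 0, 5, -80, 0, 0, 0]
}}

```text
t: 17.03
eef_pos: [0.5843, -0.0236, 0.1966]
ee_rot: [1.758, 2.103, 0.574]
wrist_force: [-0.5, 0.8, 1.2]
finger_gap: 0.0005
```

```bash
python3 c.py 110; python3 -c "
from h import *
im=read_camera('wrist');cv2.imwrite('pics/wrist16.png',im)
im=read_camera('top');cv2.imwrite('pics/top16.png',im)
im=read_camera('scene');cv2.imwrite('pics/scene16.png',im)
"
```

```text
t 17.03 pos [ 0.5843 -0.0236  0.1966] F [-0.5  0.8  1.2] gap 0.0005 xaz 100.17 zaxis [ 0.501  0.089 -0.861]
delta mm [-0.3 -9.5  0.8] rot [-0.0245  0.0031 -0.0026]
along 110.1 Fax 1.18 J [ 0.826  0.328 -0.978  2.13   0.656  0.345  1.128]
```

View pics/wrist16.png

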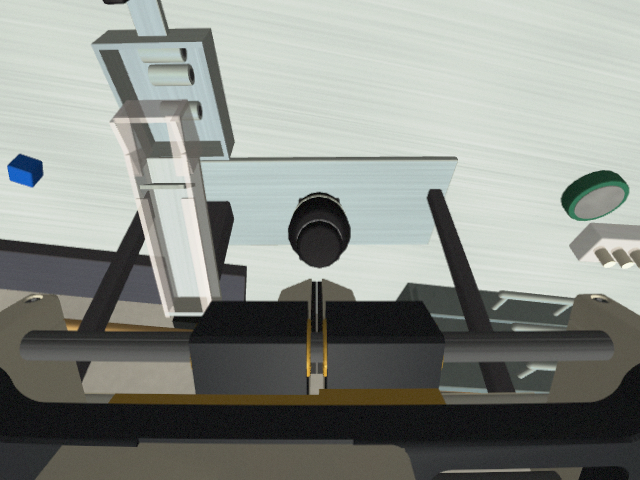

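View pics/top16.png

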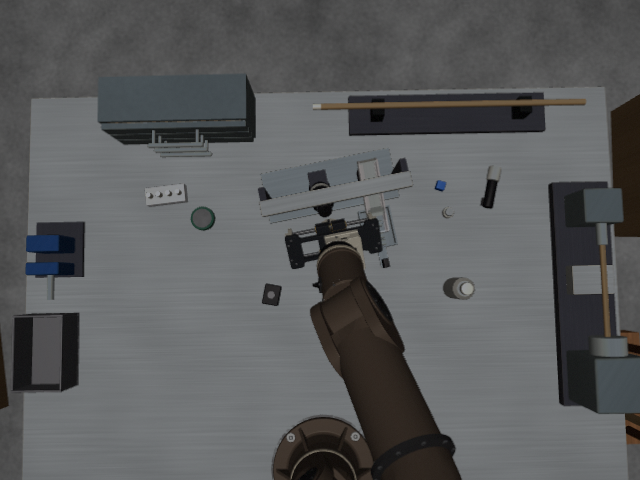

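View pics/scene16.png

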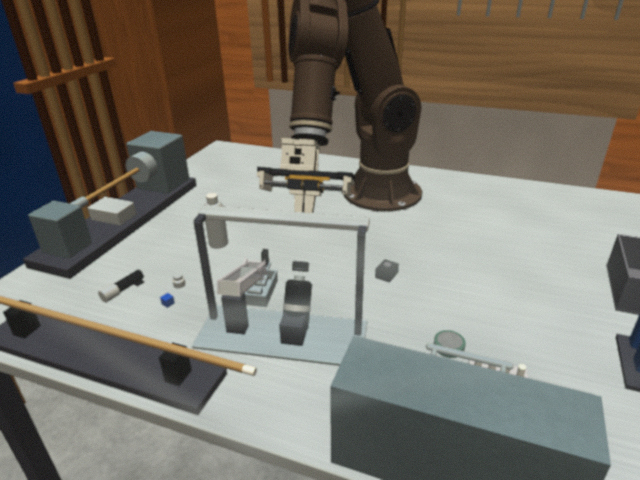

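Call:
{"fn": "arm_command", "kwargs": {
  "deltas": [1, 0, -5, -15, 0, 0, 0, 1, 0, -5, -20, 0, 0, 0, 1, 0, -5, -20, 0, 0, 0, 1, 0, -5, -20, 0, 0, 0, 1, 0, -5, -20, 0, 0, 0, 1, 0, -5, -20, 0, 0, 0]
}}

```text
t: 17.68
eef_pos: [0.5704, -0.0249, 0.2109]
ee_rot: [1.757, 2.105, 0.575]
wrist_force: [0.3, 0.1, 0.3]
finger_gap: 0.0005
```

```bash
python3 -c "
from h import *
o=get_obs();print(o['t'],np.round(o['wrist_force'],1),np.abs(o['qvel']).max())
a=read_camera('wrist');b=read_camera('wrist');cv2.imwrite('pics/wrist17.png',cv2.resize(b[:300,:400],None,fx=2,fy=2)[:600])
a=cv2.imread('pics/top0.png').astype(int);t=read_camera('top').astype(int)
for n,(c,r) in dict(spray=(458,288),puck=(203,218),tip=(491,187),head=(448,213),ferr=(166,195),chalk=(440,186),box=(272,295)).items():
  print(n,np.abs(a[r-18:r+18,c-22:c+22]-t[r-18:r+18,c-22:c+22]).mean().round(1))
"
```

```text
17.6833 [0.3 0.1 0.3] 0.006396404135970105
spray 9.2
puck 8.7
tip 8.5
head 9.7
ferr 10.1
chalk 9.6
box 8.7
```

View pics/wrist17.png

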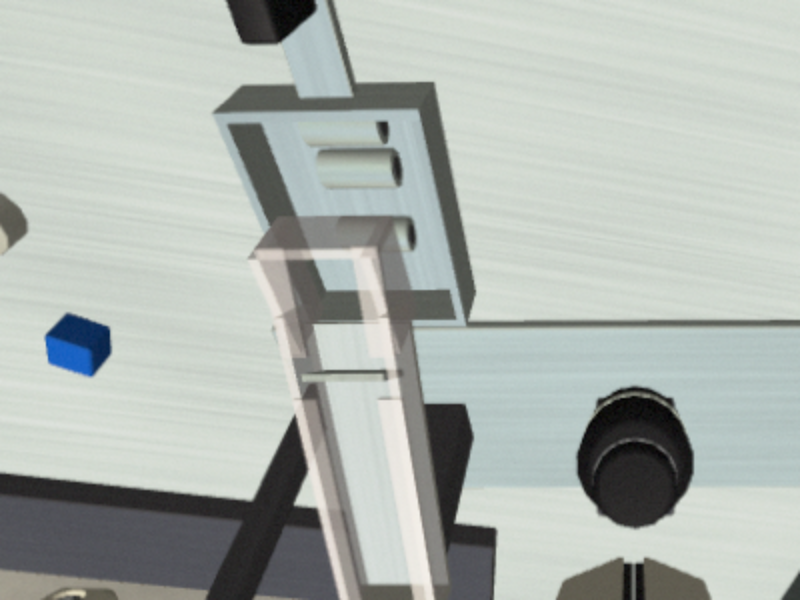

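The picture shows all three bolts lying in the dish, at about (350,130), (360,168) and (405,233). The gate is shut, the cap is back up, and the arm is clear.

```bash
python3 -c "
from bench import *
print(sign_off())"
```

```text
the job is handed in; nothing more can be done
None
```

I put the dish under the spout, pressed the cap until all three bolts had dropped into it, let the cap go and handed the job in at about 17.8 s of the 64 s. The hand-in gives no verdict, so the result rests on my own last checks.

- **Dish:** I gripped it by the handle, carried it over and set it down aimed 4 mm in front of the outlet's centre. It looked level in the pictures.
- **Cap:** The tool came in tilted about 31–32 degrees. I could not hold the intended 35–40 degrees because joint 6 was close to its lower limit. First touch was about 37 mm from the shoulder, and I pressed about 7 mm by the measured pose, up to roughly 8 N.
- **Last checks:** The last wrist picture shows the three bolts inside the dish, the gate shut and the cap back up. The arm is clear, with a wrist force of about 0.3 N. In the last top view the other things on the counter look unmoved: each differed from the first picture by about the same small amount (8.5–10 grey levels).
- **Disagreements:**
  - Partway through the press the force read about 3.5 N where I expected about 5.5 N, and the cap had gone down about 7 mm where the text gives 8 mm for a fully open gate. The gate was seen fully up and the bolts rolled out.
  - One scene-camera point in the dispenser fit was about 2 pixels off in each direction, but the wrist view agreed with the fit to about 2–3 mm.

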